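# Set out the colour-sample case for a design review

### The arm

A 7-joint arm with a two-finger parallel gripper is mounted at the origin on the work surface. World frame = base frame: x ahead of the robot, y to its left, z up, the work surface at z = 0. Lengths are in mm, angles in rad, forces in N, time in s.
With the tool pointing down it reaches from about 425 to 950 mm from the base axis. Payload 4.7 kg.
Tool frame: the origin (TCP) lies between the finger pads; the fingertips stand 19 mm ahead of it and the grasp point (between the pads) is the TCP (arm.tip_reach is the z of the fingertips in the tool frame, in mm); z points along the fingers, y is the line along which they close (so a half turn about z gives the same grasp; the last joint's range is limited). The gripper opens to 87 mm and grips with 3 to 60 N. Pads are 19 mm wide; open, the fingers measure 117 mm over their backs; the gripper's body (75 mm by 190 mm) begins 51 mm behind the grasp point.
Start: joints at [1.19, 0.469, -0.049, 1.532, 0.024, 1.141, -0.082], TCP at [232.643, -633.66, 241.573] pointing down, gripper open.
Joint ranges: [-2.59, 2.59], [-0.33, 1.99], [-1.39, 1.29], [0.1, 2.45], [-1.04, 4.18], [0.21, 1.99], [-2.66, 2.66]. Speed limits (rad/s): [2.57, 2.57, 3.14, 3.14, 3.14, 3.14, 3.14].

### API

Orientations are given as a rotation vector (axis times angle).
In Python, from rig import arm, vision gives the robot as it stands. Calls block until the motion is done:
- arm.move_to(position, orientation): joint-space move of the TCP to a pose.
- arm.movel(position, frame=None, max_speed=150, force_limit=None): straight line of the TCP; frame=None keeps the orientation; max_speed is the mean speed in mm/s. With force_limit (N) it stops when the force on the tool has changed by that much, and returns True; else False.
- arm.movej(angles): joint-space move.
- arm.command_gripper(opening, grip_force=None): opening from 0.0 (shut) to 1.0 (fully open); grip_force is the grip in N (None keeps the last); returns when the fingers have stopped.
- arm.wait(seconds).
- arm.inverse_kinematics(position, orientation): joint angles nearest the present ones, or None.
- arm.get_state(): the state.
- vision.capture(name): name is "side" or "top" or "wrist"; returns a dict with "pixels" (384x512x3 uint8, red, green, blue), "fx", "fy", "cx", "cy" (pixels), "R" (3x3) and "t" (3): a world point X has camera coordinates R X + t. Camera axes: x right, y down, z forward; pixel columns grow to the right and rows downward; lengths in mm; the calibration is good to about 2 mm. A picture is of the moment at which its call begins. There is no depth.
A pose or a line that the arm cannot do raises arm.IKError and nothing moves.
- arm.close_job(): hands the job in; it is judged then, once.
The state is a dict: "clock": time; "joints": joint angles; "joint_velocities": joint speeds; "joint_torque": joint torques, N m; "eef_pos": TCP position; "tcp_rot": TCP orientation; "contact_force": force on the tool from outside, world axes, zero at the start; "moment": the same for the moment, N m; "finger_gap": opening from 0.0 (shut) to 1.0 (fully open); "grasp_force": force on a finger pad.
Only numpy, scipy, OpenCV 4.12 (cv2) and the standard library are available. Lean on these libraries where they do the work, as an engineer would, in place of code of your own. Each camera call takes 0.05 s, during which the arm holds its last target. There are 200 camera calls.

### The job

Set out the colour-sample case for the design review: slide its red catch all the way to the open end, raise the lid by its handle, and push the knuckle of the folding stay past straight until it locks and the lid stays up unaided. Then put every sample plate lying on the desk (there are three to five) into a pocket of its own in the tray, any pocket, and press it down so that it sits level on the pocket floor. Leave the mouse, the screwdriver and the wheel arch where they are.

Things in the scene. Friction and masses are not known exactly. Their poses are not given: they have to be found in the camera images.
- case: Fixed flip-top case, black shell, aluminium edging: 220 (its x) x 260 (its y) mm, walls 6 mm, rim 62 mm high, 84 mm with lid shut. Origin: centre of its underside, z up. Front (handle, red catch) at -x, hinge along the +x edge, stay inside the +y wall. Grey tray, top 47 mm above the desk, has five pockets; a 60 mm strip by the hinge holds a fixed fan deck and loupe, 10 mm high.
- lid_hinge (a point): middle of the lid's hinge axis, which runs along the case's y; 110 mm to case +x, 62 mm above the desk. Axes as case.
- lid (a joint): lid angle, rad: 0 shut, grows as it rises; the straight stay stops it at 1.37, leaning a little to the front. Lid about 0.4 kg; hinge friction alone (0.15 N m) holds it only above about 1.25, lower it falls shut.
- lid_handle (a point): middle of the lid handle's bar: round aluminium bar 10 mm thick, 80 mm long, parallel to the hinge, 42 mm in front of the lid's edge (262 mm from the hinge axis; 10 mm above it when shut), an arm at each end. Held between two fingers it can turn as the lid swings. Axes turn with the lid: as case when shut.
- catch (a joint): sliding catch on the case's front, m: 0 locked, 0.030 at its open end stop; slides to the case's -y. For the first 20 mm its tongue lies over a lug on the lid and holds it shut. Friction 2.5 N; stays where left.
- catch_grip (a point): centre of the top of the catch's red upright grip, 18 (case x) x 14 (case y) x 48 mm tall, top 80 mm above the desk, 23 mm in front of the case's front face; between them, a slide plate (below 48 mm height) and the tongue (at the top). Moves with the catch. Axes as case.
- stay (a joint): bend of the folding stay at its knuckle, rad: 0 folded (lid shut), 2.946 straight, 3.066 at its stop past straight = locked. Unfolds as the lid rises (2.38 at lid 1.30, 2.58 at 1.34), knuckle bent to the front. With the lid left standing above 1.25, push the knuckle over centre, towards the hinge and down, with a few newtons; that lifts the lid the last bit.
- knuckle (a point): middle of the red thumb button on the stay's knuckle: cylinder 14 mm across, 20 mm long, along the case's y (92 to 112 mm). Beside it, at y 112 to 119 mm, two steel links 12 mm wide meet: lower, 80 mm, to a pivot on the case at x 20, z 58 mm; upper, 57 mm, to the lid. Locked, this point is at x 65, y 102, z 125 mm in the case frame.
- pocket0 (a point): centre of the floor of the front, -y pocket in the case's tray; axes as case. Pocket 63 (case x) x 45 (case y) mm, 6 mm deep, mouth bevelled 2.5 mm; a seated plate lies on this floor and stands 3 mm proud of the tray.
- pocket1 (a point): centre of the floor of the front, middle pocket in the case's tray; axes as case. Pocket 63 (case x) x 45 (case y) mm, 6 mm deep, mouth bevelled 2.5 mm; a seated plate lies on this floor and stands 3 mm proud of the tray.
- pocket2 (a point): centre of the floor of the front, +y pocket in the case's tray; axes as case. Pocket 63 (case x) x 45 (case y) mm, 6 mm deep, mouth bevelled 2.5 mm; a seated plate lies on this floor and stands 3 mm proud of the tray.
- pocket3 (a point): centre of the floor of the rear, -y pocket in the case's tray; axes as case. Pocket 63 (case x) x 45 (case y) mm, 6 mm deep, mouth bevelled 2.5 mm; a seated plate lies on this floor and stands 3 mm proud of the tray.
- pocket4 (a point): centre of the floor of the rear, +y pocket in the case's tray; axes as case. Pocket 63 (case x) x 45 (case y) mm, 6 mm deep, mouth bevelled 2.5 mm; a seated plate lies on this floor and stands 3 mm proud of the tray.
- plate_blue: blue moulded colour-sample plate, a flat slab 58 (its x) x 40 (its y) x 9 mm, edges rounded 2 mm, about 28 g, both faces alike, lying flat on the desk at the start; origin at its middle (4.5 mm above what it lies on), z across its thickness. May be absent.
- plate_black: black moulded colour-sample plate, a flat slab 58 (its x) x 40 (its y) x 9 mm, edges rounded 2 mm, about 28 g, both faces alike, lying flat on the desk at the start; origin at its middle (4.5 mm above what it lies on), z across its thickness. May be absent.
- plate_yellow: yellow moulded colour-sample plate, a flat slab 58 (its x) x 40 (its y) x 9 mm, edges rounded 2 mm, about 28 g, both faces alike, lying flat on the desk at the start; origin at its middle (4.5 mm above what it lies on), z across its thickness. May be absent.
- plate_orange: orange moulded colour-sample plate, a flat slab 58 (its x) x 40 (its y) x 9 mm, edges rounded 2 mm, about 28 g, both faces alike, lying flat on the desk at the start; origin at its middle (4.5 mm above what it lies on), z across its thickness. May be absent.
- plate_red: red moulded colour-sample plate, a flat slab 58 (its x) x 40 (its y) x 9 mm, edges rounded 2 mm, about 28 g, both faces alike, lying flat on the desk at the start; origin at its middle (4.5 mm above what it lies on), z across its thickness. May be absent.
- mouse: blue and grey computer mouse, 105 x 60 x 34 mm, a bystander; origin at the centre of its underside.
- screwdriver: screwdriver with a yellow handle, lying along its x, about 200 mm, a bystander.
- wheel_arch: black moulded wheel arch standing on its edge as a half ring of 91 mm outer radius, 45 mm high, a bystander; origin at the centre of the half ring.
Not all that is in view belongs to the job. Several things have the shape of the plate_black; the one meant has the colours described above.

How it is judged (in metres and radians):
On the way, in this order (a step that is already met when the one before it is completed fails the run):
1. the catch is slid to its open end (value of joint catch above 0.026 m), for 0.2 s.
2. the lid is up and held by its locked stay, with the gripper touching nothing (value of joint lid above 1.3 rad and value of joint stay above 2.99 rad and contact force between the fingers and anything else below 0.1 N), for 0.5 s.
3. every plate present sits level in a pocket (((horizontal distance between plate_blue and pocket0 below 0.005 m and z of plate_blue in the frame of pocket0 below 0.007 m) or (horizontal distance between plate_blue and pocket1 below 0.005 m and z of plate_blue in the frame of pocket1 below 0.007 m) or (horizontal distance between plate_blue and pocket2 below 0.005 m and z of plate_blue in the frame of pocket2 below 0.007 m) or (horizontal distance between plate_blue and pocket3 below 0.005 m and z of plate_blue in the frame of pocket3 below 0.007 m) or (horizontal distance between plate_blue and pocket4 below 0.005 m and z of plate_blue in the frame of pocket4 below 0.007 m)) and angle between the z axis of each of plate_blue, plate_black, plate_yellow, plate_orange, plate_red and the z axis of case, either way round below 0.05 rad and ((horizontal distance between plate_black and pocket0 below 0.005 m and z of plate_black in the frame of pocket0 below 0.007 m) or (horizontal distance between plate_black and pocket1 below 0.005 m and z of plate_black in the frame of pocket1 below 0.007 m) or (horizontal distance between plate_black and pocket2 below 0.005 m and z of plate_black in the frame of pocket2 below 0.007 m) or (horizontal distance between plate_black and pocket3 below 0.005 m and z of plate_black in the frame of pocket3 below 0.007 m) or (horizontal distance between plate_black and pocket4 below 0.005 m and z of plate_black in the frame of pocket4 below 0.007 m)) and ((horizontal distance between plate_yellow and pocket0 below 0.005 m and z of plate_yellow in the frame of pocket0 below 0.007 m) or (horizontal distance between plate_yellow and pocket1 below 0.005 m and z of plate_yellow in the frame of pocket1 below 0.007 m) or (horizontal distance between plate_yellow and pocket2 below 0.005 m and z of plate_yellow in the frame of pocket2 below 0.007 m) or (horizontal distance between plate_yellow and pocket3 below 0.005 m and z of plate_yellow in the frame of pocket3 below 0.007 m) or (horizontal distance between plate_yellow and pocket4 below 0.005 m and z of plate_yellow in the frame of pocket4 below 0.007 m)) and ((horizontal distance between plate_orange and pocket0 below 0.005 m and z of plate_orange in the frame of pocket0 below 0.007 m) or (horizontal distance between plate_orange and pocket1 below 0.005 m and z of plate_orange in the frame of pocket1 below 0.007 m) or (horizontal distance between plate_orange and pocket2 below 0.005 m and z of plate_orange in the frame of pocket2 below 0.007 m) or (horizontal distance between plate_orange and pocket3 below 0.005 m and z of plate_orange in the frame of pocket3 below 0.007 m) or (horizontal distance between plate_orange and pocket4 below 0.005 m and z of plate_orange in the frame of pocket4 below 0.007 m)) and ((horizontal distance between plate_red and pocket0 below 0.005 m and z of plate_red in the frame of pocket0 below 0.007 m) or (horizontal distance between plate_red and pocket1 below 0.005 m and z of plate_red in the frame of pocket1 below 0.007 m) or (horizontal distance between plate_red and pocket2 below 0.005 m and z of plate_red in the frame of pocket2 below 0.007 m) or (horizontal distance between plate_red and pocket3 below 0.005 m and z of plate_red in the frame of pocket3 below 0.007 m) or (horizontal distance between plate_red and pocket4 below 0.005 m and z of plate_red in the frame of pocket4 below 0.007 m))), for 0.2 s.
At the end, for the whole second after the job is handed in: Catch at its open end (more than 26 mm), lid up (above 1.30 rad) with the stay locked past straight (above 2.99 rad), every plate present within 5 mm of the centre of a pocket, its middle less than 7 mm above the pocket floor (seated: 4.5 mm), tilted less than 0.05 rad either face up, and at rest (all of step 3 and value of joint catch above 0.026 m and value of joint lid above 1.3 rad and value of joint stay above 2.99 rad and linear speed of each of plate_blue, plate_black, plate_yellow, plate_orange, plate_red below 0.02 m/s); the robot touches nothing.
It fails at once if a bystander is moved by more than 30 mm (distance of any of mouse, screwdriver, wheel_arch from where it was at the start of the episode above 0.03 m).
Of plate_blue, plate_black, plate_yellow, plate_orange, plate_red only 3 to 5 are there at a start; the rules pass over those that are not, and their reading is None.
At some moment in a run one of plate_blue, plate_black, plate_yellow, plate_orange, plate_red may be knocked a few centimetres aside while the robot is not near it.
Once in a run the grip may slacken for a moment while it holds something.
It also fails if it takes over 210 s, if anything falls off the work surface, if the arm or the gripper's body presses on something with over 40 N, if the wrist force passes 120 N, or if a joint passes its speed limit or range.

## Working session

There is one attempt and no reset: what is moved stays moved. The work goes in short steps, each a Python script; the robot and the scene stay as the last script left them, time stands still between calls to the robot, and variables do not carry over. Pictures are saved under pics/ and viewed, at most 14 in all, crops included, and the job is handed in when it is done.

```bash
ls; mkdir -p pics; python3 - <<'E'
from rig import arm, vision
import cv2,numpy as np
for n in ("top","side","wrist"):
    c=vision.capture(n); cv2.imwrite(f"pics/{n}0.png",cv2.resize(c["pixels"][:,:,::-1],(800,600),interpolation=cv2.INTER_CUBIC))
    print(n,c["fx"],c["cx"],c["cy"],np.round(c["R"],3).tolist(),np.round(c["t"],1), "pos",np.round(-c["R"].T@c["t"]))
s=arm.get_state();print(s["eef_pos"],s["tcp_rot"],s["clock"])
E
```

```text
pics
top 379.1904804921449 250.6553582226583 191.1469308232778 [[-0.026, -0.999, -0.019], [-0.994, 0.028, -0.11], [0.11, 0.016, -0.994]] [   6.2  618.5 1345.6] pos [ 467.  -32. 1405.]
side 379.30757373572027 261.0025819116767 192.60197820491877 [[0.924, -0.382, 0.003], [-0.272, -0.664, -0.697], [0.268, 0.643, -0.717]] [-558.5  221.  1002.9] pos [ 308. -711.  875.]
wrist 334.2098001521275 254.7867602506996 188.12663674844808 [[0.344, -0.939, -0.001], [-0.895, -0.328, 0.302], [-0.284, -0.103, -0.953]] [-673.8  -37.   390.9] pos [ 310. -605.  383.]
[ 232.44792798 -633.28010515  240.75335512] [-3.09170544e+00 -5.49556279e-01  5.54475019e-04] 0.15
```

View pics/top0.png

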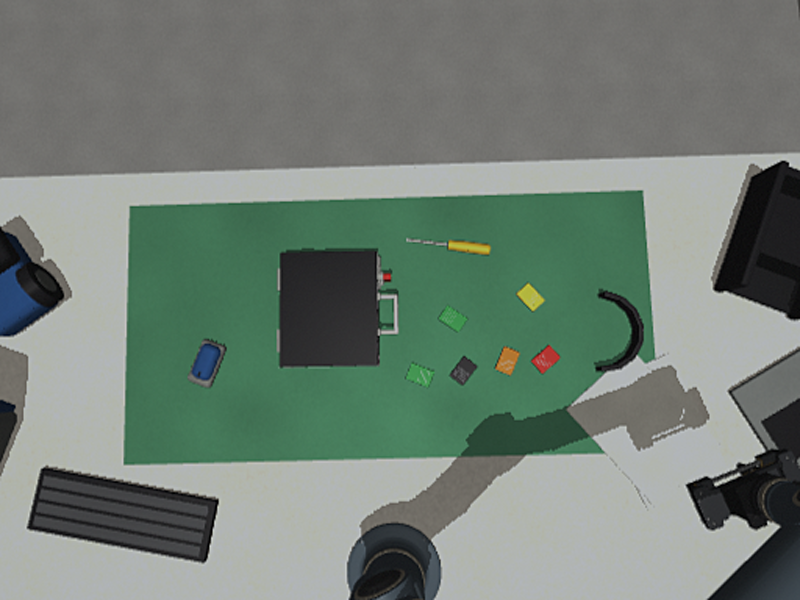

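View pics/side0.png

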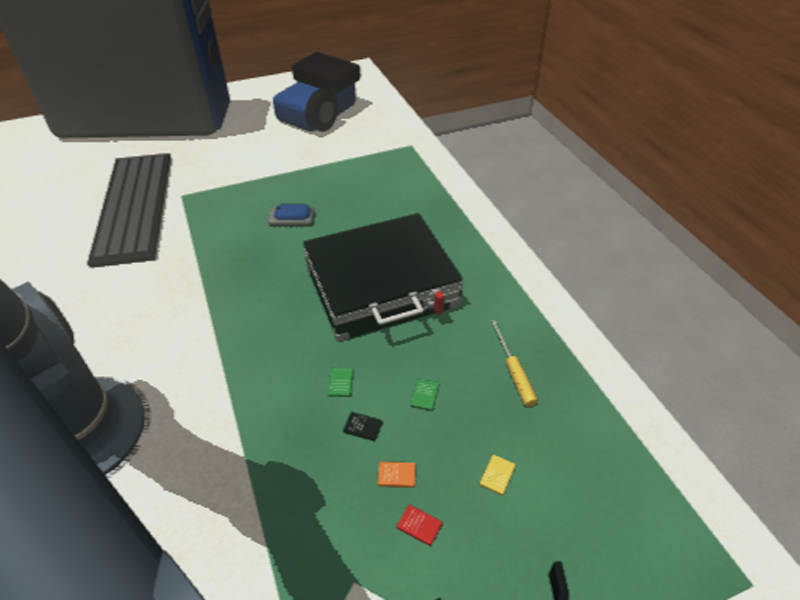

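Top view: the case is at about (330,308), with its front to the right, the red catch at (388,277) and the handle bar at (397,314). Plate-shaped candidates are black (463,370), orange (508,361), red (545,359), yellow (530,297) and two green ones at (453,318) and (419,374). The green ones match no description, so they're decoys, and there is no blue plate. The jobs are black, orange, red and yellow.

```bash
cat > h.py <<'E'
from rig import arm, vision
import cv2, numpy as np
from scipy.spatial.transform import Rotation as Rot
from scipy.optimize import least_squares
def down(yaw, pitch=0):
    "tool down; tool y (closing) = (sin yaw,-cos yaw); pitch tilts about tool y"
    c,s=np.cos(yaw),np.sin(yaw)
    R=np.array([[c,s,0],[s,-c,0],[0,0,-1.]])
    return (Rot.from_matrix(R)*Rot.from_euler('y',pitch)).as_rotvec()
def ray(c,u,v):
    d=c["R"].T@np.array([(u-c["cx"])/c["fx"],(v-c["cy"])/c["fy"],1.]); return -c["R"].T@c["t"], d
def plane(c,u,v,z):
    o,d=ray(c,u,v); return o+d*(z-o[2])/d[2]
def tri(obs):
    A=np.zeros((3,3));b=np.zeros(3);
    for c,u,v in obs:
        o,d=ray(c,u,v); d=d/np.linalg.norm(d); P=np.eye(3)-np.outer(d,d); A+=P;b+=P@o
    X=np.linalg.solve(A,b); return X
def proj(c,X):
    p=np.asarray(X)@c["R"].T+c["t"]; return np.stack([c["fx"]*p[...,0]/p[...,2]+c["cx"],c["fy"]*p[...,1]/p[...,2]+c["cy"]],-1)
HSV={"red":((172,120,60),(4,255,255)),"orange":((6,120,100),(17,255,255)),"yellow":((20,110,100),(33,255,255)),"black":((0,0,0),(180,120,62))}
def blobs(c,color,amin=40):
    h=cv2.cvtColor(c["pixels"],cv2.COLOR_RGB2HSV); lo,hi=map(np.array,HSV[color])
    if lo[0]>hi[0]: m=cv2.inRange(h,lo,np.array((180,*hi[1:])))|cv2.inRange(h,np.array((0,*lo[1:])),hi)
    else: m=cv2.inRange(h,lo,hi)
    m=cv2.morphologyEx(m,cv2.MORPH_CLOSE,np.ones((5,5)))
    out=[]
    for k in cv2.findContours(m,cv2.RETR_EXTERNAL,cv2.CHAIN_APPROX_NONE)[0]:
        if cv2.contourArea(k)>=amin:
            M=cv2.moments(k); out.append((M["m10"]/M["m00"],M["m01"]/M["m00"],M["m00"],k))
    return sorted(out,key=lambda b:-b[2])
def platepose(c,b,z=9):
    "backproject contour to plate top plane, fit rectangle -> centre, yaw of long side, sizes"
    P=np.array([plane(c,*p,z)[:2] for p in b[3][:,0]],np.float32)
    (x,y),(w,h),a=cv2.minAreaRect(P); a=np.radians(a)
    if w<h: w,h,a=h,w,a+np.pi/2
    return x,y,(a+np.pi/2)%np.pi-np.pi/2,w,h
def save(c,n,box=None,s=1.5625):
    p=c["pixels"][:,:,::-1]
    if box: p=p[box[1]:box[3],box[0]:box[2]]; s=min(800/p.shape[1],600/p.shape[0])
    cv2.imwrite(f"pics/{n}.png",cv2.resize(p,None,fx=s,fy=s,interpolation=cv2.INTER_CUBIC))
E
python3 - <<'E'
from h import *
T=vision.capture("top");S=vision.capture("side");k=.64
t=lambda a,b:(T,a*k,b*k); s=lambda a,b:(S,a*k,b*k)
for n,o in dict(catch=(t(388,277),s(439,294)),handle=(t(397,314),s(400,316)),farfront=(t(378,249),s(461,278)),farback=(t(281,250),s(418,214)),nearback=(t(281,366),s(304,241)),nearfront=(t(379,365),s(337,320))).items(): print(n,tri(o).round(), plane(*o[0],84).round())
for col in HSV:
    a=[b for b in blobs(T,col) if 250<b[0]<370 and 150<b[1]<250]; 
    for b in a: print(col,b[:3],np.round(platepose(T,b),2))
    for b in blobs(S,col): print("  side",b[:3],plane(S,*b[:2],9).round())
E
```

```text
catch [664.  -5.  81.] [662.  -4.  84.]
handle [579. -22.  72.] [578. -22.  84.]
farfront [725.  18.  81.] [727.  17.  84.]
farback [730. 239.  78.] [731. 237.  84.]
nearback [470. 239.  84.] [469. 239.  84.]
nearfront [468.  21.  63.] [466.  21.  84.]
red (348.9113355780022, 229.42536475869807, 148.5) [ 470.68 -364.82   -0.83   54.71   37.99]
  side (268.19242624394536, 335.6309995596653, 378.5) [ 469. -371.    9.]
  side (280.39259259259256, 193.06296296296293, 45.0) [687.  40.   9.]
orange (324.3241061130334, 230.39561707035753, 144.5) [ 4.6952e+02 -2.7538e+02 -4.2000e-01  5.7690e+01  3.8890e+01]
  side (253.69964485032978, 303.204972095383, 328.5) [ 468. -282.    9.]
yellow (338.78728070175436, 189.51644736842104, 152.0) [ 618.4  -336.04    0.74   54.56   39.71]
yellow (300.1549609810479, 157.8071348940914, 149.5) [ 741.33 -196.83    1.41   98.7    25.89]
  side (317.9481707317073, 303.3963414634146, 328.0) [ 615. -343.    9.]
  side (333.14178595773683, 243.51601908657122, 244.5) [ 743. -197.    9.]
black (296.05172413793105, 236.4896551724138, 145.0) [ 450.31 -171.05   -0.7    55.38   38.99]
  side (78.9533848326273, 38.66676634271949, 10032.5) [ 178. 1465.    9.]
  side (47.182523244039395, 266.8576820399521, 7242.0) [-3. 26.  9.]
  side (241.26951860841424, 175.01277642934195, 4944.0) [601. 165.   9.]
  side (208.53978494623652, 55.930929791271346, 1317.5) [ 749. 1023.    9.]
  side (91.20877817319098, 145.7876631079478, 421.5) [154. 515.   9.]
  side (231.94920634920635, 272.6793650793651, 262.5) [ 447. -178.    9.]
  side (357.0789930555555, 372.33246527777777, 192.0) [ 616. -520.    9.]
```

```bash
python3 - <<'E'
from h import *
for y in (np.pi/2,-np.pi/2,0,np.pi):
  for p in ([664,-8,180],[664,-8,72],[579,-22,72],[579,180,330],[480,180,200],[520,170,120],[450,-171,5]):
    q=arm.inverse_kinematics(p,down(y)); print(round(y,2),p,None if q is None else np.round(q,2))
for y in (-np.pi/2,np.pi/2):
    try: arm.move_to([664,-60,230] if y<0 else [640,-20,250],down(y)); break
    except arm.IKError as e: print(e)
c=vision.capture("wrist"); save(c,"w1"); print(y,arm.get_state()["clock"])
print(proj(c,np.array([[664,-5,80],[579,-22,72],[725,18,84],[468,21,84]]))*1.5625)
E
```

```text
1.57 [664, -8, 180] [ 0.41  0.6  -0.69  1.6   0.41  1.09 -0.38]
1.57 [664, -8, 72] [ 0.37  0.71 -0.62  1.68  0.5   0.92 -0.45]
1.57 [579, -22, 72] [ 0.4   0.59 -0.59  1.89  0.45  0.8  -0.43]
1.57 [579, 180, 330] [ 0.34  0.47 -1.02  1.55  0.4   1.35 -0.72]
1.57 [480, 180, 200] [ 0.43  0.47 -1.12  1.92  0.49  1.06 -0.91]
1.57 [520, 170, 120] [ 0.34  0.62 -1.    1.92  0.64  0.96 -0.96]
1.57 [450, -171, 5] [ 0.6   0.55 -0.41  2.15  0.43  0.52 -0.13]
-1.57 [664, -8, 180] [-0.73  0.76  1.11  1.67 -0.72  1.19 -2.58]
-1.57 [664, -8, 72] [-0.72  0.93  1.1   1.75 -0.93  1.09 -2.44]
-1.57 [579, -22, 72] [-0.77  0.81  1.11  1.95 -0.9   0.98 -2.36]
-1.57 [579, 180, 330] [ 0.41  0.54 -1.17  1.54  0.5   1.4   2.34]
-1.57 [480, 180, 200] [ 0.45  0.5  -1.17  1.92  0.53  1.08  2.21]
-1.57 [520, 170, 120] [ 0.44  0.72 -1.18  1.91  0.78  1.06  2.06]
-1.57 [450, -171, 5] [-0.4   0.72  0.91  2.2  -0.96  0.69 -1.94]
0 [664, -8, 180] [ 0.19  0.53 -0.35  1.61  0.21  1.04 -1.79]
0 [664, -8, 72] [ 0.13  0.64 -0.27  1.69  0.21  0.84 -1.8 ]
0 [579, -22, 72] [ 0.19  0.53 -0.3   1.9   0.22  0.74 -1.8 ]
0 [579, 180, 330] [ 0.29  0.44 -0.93  1.55  0.36  1.34 -2.25]
0 [480, 180, 200] [ 0.25  0.37 -0.86  1.93  0.33  0.99 -2.33]
0 [520, 170, 120] [ 0.09  0.48 -0.63  1.93  0.37  0.85 -2.3 ]
0 [450, -171, 5] [ 0.4   0.52 -0.15  2.16  0.17  0.47 -1.46]
3.14 [664, -8, 180] [ 0.48  0.64 -0.8   1.59  0.49  1.13  1.13]
3.14 [664, -8, 72] [ 0.47  0.77 -0.8   1.67  0.64  0.98  1.01]
3.14 [579, -22, 72] [ 0.5   0.63 -0.73  1.88  0.56  0.84  1.05]
3.14 [579, 180, 330] [ 0.37  0.5  -1.09  1.54  0.44  1.37  0.82]
3.14 [480, 180, 200] [ 0.47  0.52 -1.2   1.92  0.55  1.09  0.62]
3.14 [520, 170, 120] [ 0.43  0.71 -1.16  1.91  0.76  1.05  0.51]
3.14 [450, -171, 5] [ 0.71  0.58 -0.54  2.14  0.57  0.56  1.32]
-1.5707963267948966 2.8417
[[396.08767199 367.35850922]
 [533.32392467 336.40483524]
 [297.8696442  404.17263319]
 [711.37536068 407.54748356]]
```

View pics/w1.png

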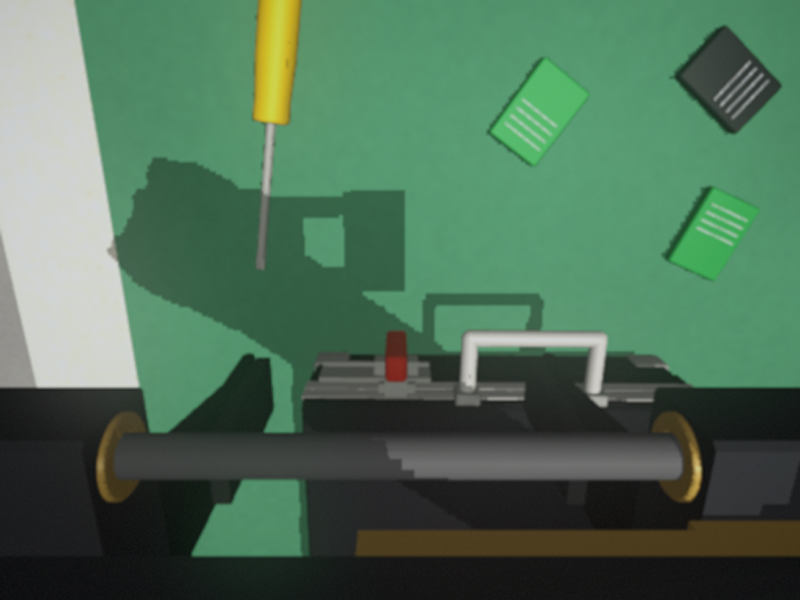

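```bash
cat >> h.py <<'E'
CY=1.555
ex=np.array([np.cos(CY),np.sin(CY),0]); ey=np.array([-np.sin(CY),np.cos(CY),0])
def st(*k):
    s=arm.get_state(); return {a:np.round(s[a],2).tolist() for a in ("clock","eef_pos","contact_force","finger_gap","grasp_force")}
E
python3 - <<'E'
from h import *
g=np.array([664,-5,72.])-4*ex
arm.command_gripper(0.45,15)
arm.move_to(g+[0,0,120],down(CY)); print(st())
print(arm.movel(g+[0,0,20],max_speed=150,force_limit=8), arm.movel(g,max_speed=40,force_limit=8), st())
arm.command_gripper(0.0,15); print(st())
print(arm.movel(g-ey*33,max_speed=40,force_limit=25),st())
arm.command_gripper(0.45); print(st())
arm.movel(arm.get_state()["eef_pos"]+np.array([0,0,110.])); print(st())
c=vision.capture("top"); save(c,"t2",(150,130,300,250)); b=vision.capture("side")
for n,i in(("T",c),("S",b)):
  for k in blobs(i,"red",8): print(n,k[:3],plane(i,*k[:2],70).round())
E
```

```text
{'clock': 6.13, 'eef_pos': [663.88, -9.21, 191.89], 'contact_force': [-1.05, -0.31, -0.95], 'finger_gap': 0.45, 'grasp_force': 0.0}
False False {'clock': 7.6, 'eef_pos': [663.93, -9.04, 71.83], 'contact_force': [-0.1, 0.07, 0.66], 'finger_gap': 0.45, 'grasp_force': 0.0}
{'clock': 8.17, 'eef_pos': [664.69, -9.03, 72.23], 'contact_force': [2.23, -0.13, -1.62], 'finger_gap': 0.16, 'grasp_force': 15.0}
False {'clock': 9.14, 'eef_pos': [695.08, -9.43, 72.04], 'contact_force': [-8.24, 0.0, 7.35], 'finger_gap': 0.16, 'grasp_force': 15.0}
{'clock': 9.89, 'eef_pos': [696.99, -9.54, 71.96], 'contact_force': [-0.72, -0.68, 0.18], 'finger_gap': 0.45, 'grasp_force': 0.0}
{'clock': 10.78, 'eef_pos': [696.26, -9.38, 180.88], 'contact_force': [-0.4, 0.08, -1.26], 'finger_gap': 0.45, 'grasp_force': 0.0}
T (348.89, 229.37555555555554, 150.0) [ 471. -350.   70.]
S (268.16952129995605, 335.60825647782167, 379.5) [ 458. -395.   70.]
S (289.5731707317073, 190.15853658536585, 41.0) [691. -13.  70.]
```

```bash
cat >> h.py <<'E'
C0=np.array([598,128.5,0.]); H=C0+110*ex+[0,0,62]
def bar(th): return H+ex*(-262*np.cos(th)+10*np.sin(th))-ey*0+np.array([0,0,262*np.sin(th)+10*np.cos(th)])
E
python3 - <<'E'
from h import *
off=ey*(-(np.array([579,-22,72])-bar(0))@ey)*-1   # handle's offset along case y
print(bar(0),off)
o=down(CY+np.pi/2)
ok=all(arm.inverse_kinematics(bar(t)+off,o) is not None for t in np.linspace(0,1.33,12)); print(ok)
b=bar(0)+off
arm.command_gripper(0.32,20)
arm.move_to(b+[0,0,110],o)
print(arm.movel(b+[0,0,25],max_speed=120,force_limit=8),arm.movel(b-[0,0,2],max_speed=40,force_limit=8),st())
arm.command_gripper(0,20); print(st())
p=arm.get_state(); d=np.array(p["eef_pos"])-bar(0); d[2]=p["eef_pos"][2]-bar(0)[2]; print("d",d.round(1))
for t in np.arange(0.06,1.33,0.06):
    arm.movel(bar(t)+off+[0,0,-2],max_speed=90)
    s=st(); print(round(t,2),s["contact_force"],s["finger_gap"])
    if s["finger_gap"]<0.05: print("lost");break
print(st()); c=vision.capture("side"); save(c,"s3",(150,60,380,240)); c=vision.capture("wrist"); cv2.imwrite("pics/w3.png",c["pixels"][:,:,::-1])
E
```

```text
[595.59905818 -23.48103657  72.        ] [-16.61830771   0.26253006   0.        ]
True
False False {'clock': 14.38, 'eef_pos': [579.13, -23.19, 70.05], 'contact_force': [-0.33, -0.2, 0.7], 'finger_gap': 0.32, 'grasp_force': 0.0}
{'clock': 14.88, 'eef_pos': [579.19, -20.71, 70.19], 'contact_force': [-0.47, 5.38, -0.63], 'finger_gap': 0.1, 'grasp_force': 20.01}
d [-16.4   2.8  -1.8]
0.06 [0.7, 5.0, -2.0] 0.11
0.12 [1.5, 4.98, -2.24] 0.1
0.18 [1.37, 5.21, -3.27] 0.1
0.24 [0.41, 3.09, -2.71] 0.1
0.3 [1.51, 2.69, -3.06] 0.1
0.36 [0.2, 2.74, -3.57] 0.11
0.42 [-0.53, 0.99, -2.83] 0.1
0.48 [-0.39, -2.13, -0.44] 0.11
0.54 [-0.39, -5.1, 0.81] 0.11
0.6 [-0.01, -6.31, 2.1] 0.11
0.66 [-2.03, -7.04, 3.18] 0.1
0.72 [-3.01, -8.76, 5.97] 0.11
0.78 [-3.93, -9.93, 7.63] 0.11
0.84 [-3.77, -9.55, 10.38] 0.11
0.9 [-6.0, -11.16, 12.17] 0.1
0.96 [-6.12, -11.1, 14.02] 0.1
1.02 [-6.03, -11.01, 16.48] 0.1
1.08 [-6.91, -10.16, 18.35] 0.11
1.14 [-7.26, -9.23, 19.39] 0.1
1.2 [-8.03, -7.24, 20.78] 0.1
1.26 [-8.15, -5.95, 21.42] 0.11
1.32 [-8.8, -4.11, 21.14] 0.11
{'clock': 22.02, 'eef_pos': [581.82, 184.54, 322.29], 'contact_force': [-8.8, -4.11, 21.14], 'finger_gap': 0.11, 'grasp_force': 20.02}
```

View pics/s3.png

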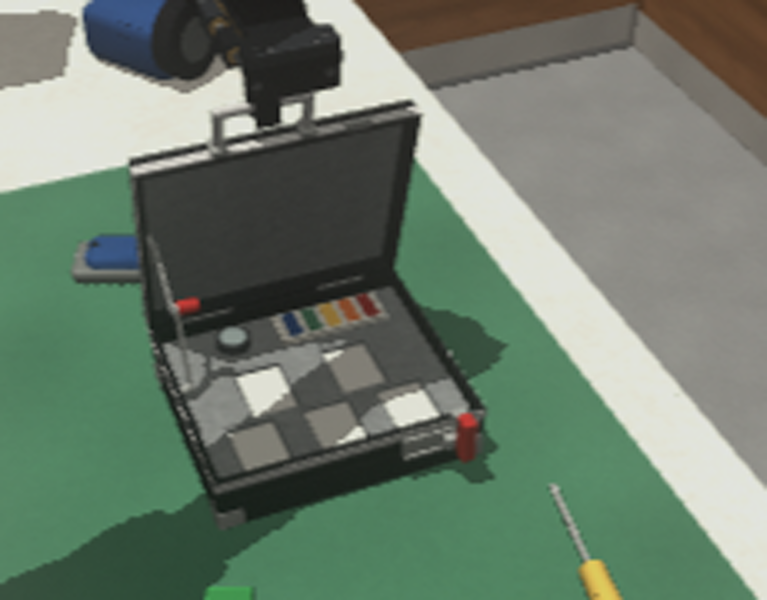

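```bash
cat >> h.py <<'E'
def vplane(c,u,v,cy=102):
    "pixel -> point on the case plane y=cy; returns case (x,z)"
    o,d=ray(c,u,v); q=o+d*((cy-(o-C0)@ey)/(d@ey)); return (q-C0)@ex,q[2]
E
python3 - <<'E'
from h import *
def knuck(t):
    c=vision.capture("side")
    for b in blobs(c,"red",6):
        if 180<b[0]<240 and 120<b[1]<190: x,z=vplane(c,*b[:2]); print(t,b[:3],"K",round(x),round(z),"r",round(np.hypot(x-20,z-58)))
    return c
knuck("held")
arm.movel(arm.get_state()["eef_pos"],max_speed=20); print(st())
arm.command_gripper(0.3); print(st()); knuck("open")
p=arm.get_state()["eef_pos"]; arm.movel(p+np.array([0,0,60.]),max_speed=60,force_limit=8); arm.wait(0.5)
knuck("free"); print(st())
arm.movel(arm.get_state()["eef_pos"]+[0,-150,20]);c=knuck("free2"); save(c,"s4",(180,60,340,180)); print(st())
E
```

```text
held (206.28947368421052, 151.10526315789474, 19.0) K 46 137 r 83
{'clock': 22.62, 'eef_pos': [581.7, 184.81, 322.56], 'contact_force': [-1.95, -0.16, 4.51], 'finger_gap': 0.11, 'grasp_force': 20.02}
{'clock': 23.26, 'eef_pos': [581.79, 184.12, 322.11], 'contact_force': [0.7, -0.69, -0.44], 'finger_gap': 0.3, 'grasp_force': 0.0}
open (206.28947368421052, 151.10526315789474, 19.0) K 46 137 r 83
free (206.19444444444446, 151.02777777777777, 18.0) K 47 136 r 82
{'clock': 25.01, 'eef_pos': [581.8, 184.09, 382.09], 'contact_force': [-0.84, -1.12, 0.39], 'finger_gap': 0.3, 'grasp_force': 0.0}
free2 (206.19444444444446, 151.02777777777777, 18.0) K 47 136 r 82
{'clock': 26.22, 'eef_pos': [581.68, 35.52, 401.85], 'contact_force': [0.16, 0.35, 0.73], 'finger_gap': 0.3, 'grasp_force': 0.0}
```

View pics/s4.png

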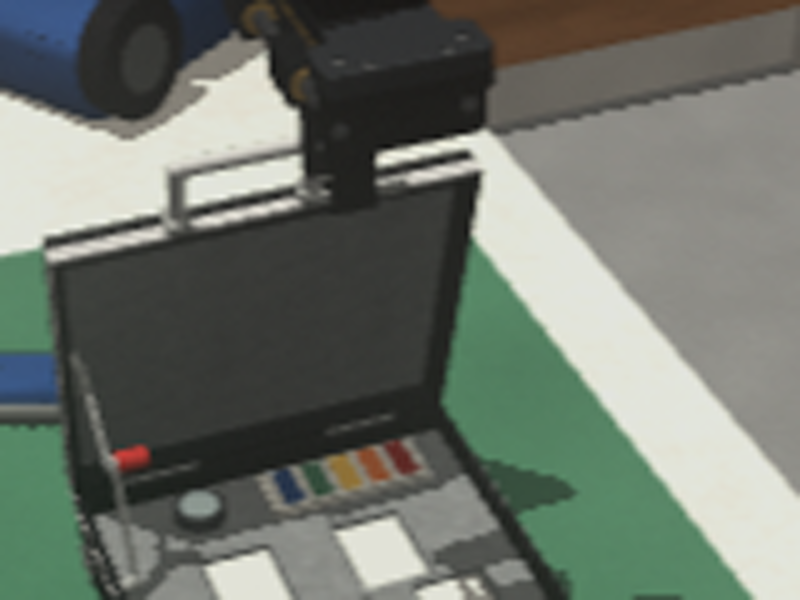

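```bash
cat >> h.py <<'E'
def tilt(a,sg=-1,sy=1):
    z=ex*np.sin(a)-np.array([0,0,np.cos(a)]); x=sg*(ex*np.cos(a)+np.array([0,0,np.sin(a)])); y=np.cross(z,x)
    return Rot.from_matrix(np.stack([x,y,z],1)).as_rotvec(), z
def W(x,y,z): return C0+ex*x+ey*y+np.array([0,0,z])
def redknuckle():
    T=vision.capture("top");S=vision.capture("side"); o=[]
    g=W(55,102,130)
    for c in (T,S):
        p=proj(c,g); k=[b for b in blobs(c,"red",4) if np.hypot(*(np.array(b[:2])-p))<20]; print([np.round(b[:3],1) for b in k])
        if k: o.append((c,*k[0][:2]))
    if len(o)==2:
        X=tri(o); return np.array([(X-C0)@ex,(X-C0)@ey,X[2]]).round(1)
E
python3 - <<'E'
from h import *
print("K case",redknuckle())
for sg in (-1,1):
  for a in (.6,.8,.95):
    o,z=tilt(a,sg)
    for ang,r in ((72,60),(72,7),(52,7)):
        K=W(20+80*np.cos(np.radians(ang)),94,58+80*np.sin(np.radians(ang)))
        q=arm.inverse_kinematics(K-z*(r+19),o); print(sg,a,ang,r,None if q is None else np.round(q,2))
E
```

```text
[array([194.5, 225.6,  14.5])]
[array([206.2, 151. ,  18. ])]
K case [ 48.7 101.9 134.4]
-1 0.6 72 60 [-0.73  0.42  0.92  2.07 -1.02  1.2  -2.4 ]
-1 0.6 72 7 [-0.49  0.4   0.52  2.09 -1.02  1.   -2.44]
-1 0.6 52 7 [-0.39  0.4   0.33  2.09 -1.    0.9  -2.49]
-1 0.8 72 60 [-0.01  0.38  0.14  2.07 -1.    1.1  -2.36]
-1 0.8 72 7 [ 0.07  0.44 -0.05  2.09 -1.04  0.95 -2.36]
-1 0.8 52 7 [ 0.17  0.47 -0.24  2.09 -1.02  0.85 -2.4 ]
-1 0.95 72 60 [ 0.36  0.47 -0.24  2.06 -1.    1.07 -2.31]
-1 0.95 72 7 [ 0.43  0.54 -0.43  2.08 -1.01  0.91 -2.32]
-1 0.95 52 7 [ 0.52  0.61 -0.61  2.08 -0.96  0.78 -2.37]
1 0.6 72 60 [-0.03  0.3   0.03  2.04 -0.77  0.95  0.49]
1 0.6 72 7 [-0.05  0.37 -0.03  2.07 -0.84  0.84  0.53]
1 0.6 52 7 [-0.07  0.39 -0.06  2.08 -0.86  0.79  0.52]
1 0.8 72 60 [ 0.09  0.38  0.02  2.06 -0.97  1.06  0.75]
1 0.8 72 7 [ 0.07  0.44 -0.05  2.09 -1.04  0.95  0.79]
1 0.8 52 7 [ 0.46  0.53 -0.61  2.08 -0.82  0.72  0.57]
1 0.95 72 60 [ 0.65  0.54 -0.61  2.04 -0.84  0.94  0.69]
1 0.95 72 7 [ 0.7   0.65 -0.8   2.07 -0.78  0.75  0.63]
1 0.95 52 7 [ 0.49  0.6  -0.57  2.09 -0.99  0.8   0.79]
```

```bash
python3 - <<'E'
from h import *
o,z=tilt(.8,-1)
K=lambda ang,r=7:W(20+81*np.cos(np.radians(ang)),94,58+81*np.sin(np.radians(ang)))-z*(r+19)
arm.command_gripper(0)
arm.move_to(K(70,110),o); print(st())
print(arm.movel(K(71,30),max_speed=100,force_limit=6),arm.movel(K(71,10),max_speed=30,force_limit=4),st())
for a in np.arange(69,49,-2):
    h=arm.movel(K(a,6),max_speed=30,force_limit=25); s=st(); print(a,h,s["eef_pos"],s["contact_force"])
    if h: break
print("K",redknuckle())
arm.movel(K(70,60),max_speed=80) ; arm.movel(K(70,150),max_speed=100); arm.wait(.5)
print("K",redknuckle(),st())
save(vision.capture("side"),"s5",(180,60,340,180))
E
```

```text
{'clock': 30.2, 'eef_pos': [503.43, 85.22, 224.11], 'contact_force': [1.63, 0.9, 0.02], 'finger_gap': 0.01, 'grasp_force': 0.0}
False False {'clock': 31.95, 'eef_pos': [504.54, 155.33, 154.81], 'contact_force': [-0.41, -0.42, 0.05], 'finger_gap': 0.0, 'grasp_force': 0.0}
69 False [504.32, 161.22, 150.91] [-1.43, 0.58, 0.18]
67 False [504.42, 163.83, 149.89] [0.07, -0.39, -0.84]
65 False [504.47, 166.49, 148.77] [-0.2, 1.39, 0.07]
63 False [504.5, 169.01, 147.52] [-0.3, -0.28, 0.69]
61 False [504.55, 171.5, 146.18] [0.26, -0.21, -0.56]
59 False [504.58, 173.94, 144.78] [0.03, -0.88, 0.13]
57 False [504.64, 176.33, 143.29] [1.06, 0.49, -0.2]
55 False [505.16, 178.0, 141.92] [0.16, -1.7, 1.9]
53 False [505.29, 178.71, 141.24] [-4.98, -12.4, 13.75]
51 False [505.39, 179.38, 140.68] [-9.56, -22.04, 25.88]
[array([188.4, 226.6,  10.5])]
[]
K None
[array([188.6, 225.8,  13. ])]
[array([204.1, 149.3,  13.5])]
K [ 70.6 102.9 124.9] {'clock': 37.48, 'eef_pos': [502.84, 56.52, 251.82], 'contact_force': [0.1, 0.57, 0.35], 'finger_gap': 0.0, 'grasp_force': 0.0}
```

View pics/s5.png

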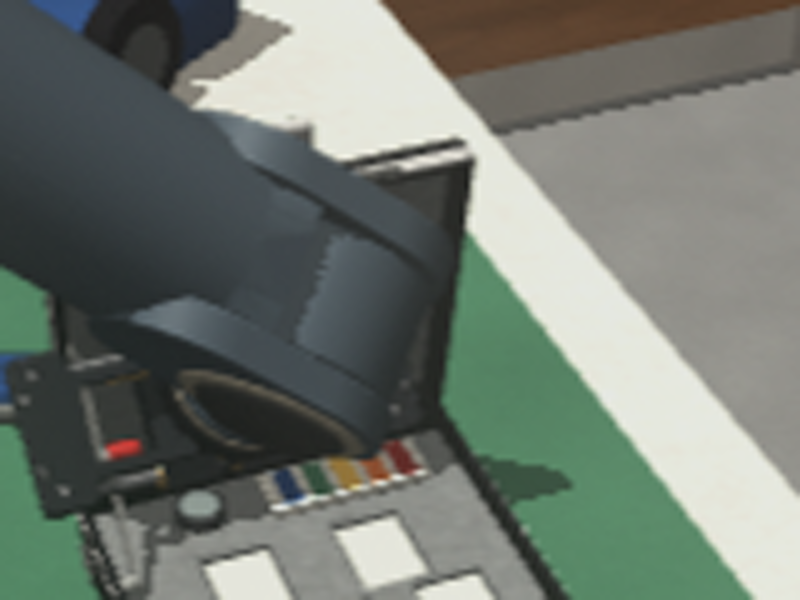

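Knuckle measured at (71,103,125) against the locked target of (65,102,125), and the push met a 25 N end stop, so the stay is locked. Next I look at the tray from close by.

```bash
python3 - <<'E'
from h import *
import pickle
arm.movel(arm.get_state()["eef_pos"]+np.array([0,-60,40.]))
arm.move_to(W(-120,0,260),down(CY)); print(st())
c1=vision.capture("wrist"); save(c1,"w6")
arm.movel(W(-120,-50,260)); c2=vision.capture("wrist"); pickle.dump((c1,c2),open("tray.pkl","wb")); save(c2,"w6b")
print(proj(c1,np.array([W(x,y,62) for x,y in ((-110,-130),(-110,130),(104,-124),(104,124))])).round()*1.5625)
E
```

```text
{'clock': 40.06, 'eef_pos': [595.82, 8.34, 259.65], 'contact_force': [-0.61, -0.2, 0.4], 'finger_gap': 0.01, 'grasp_force': 0.0}
[[ 596.875   243.75  ]
 [ 204.6875  243.75  ]
 [ 631.25   -146.875 ]
 [ 170.3125 -145.3125]]
```

View pics/w6.png

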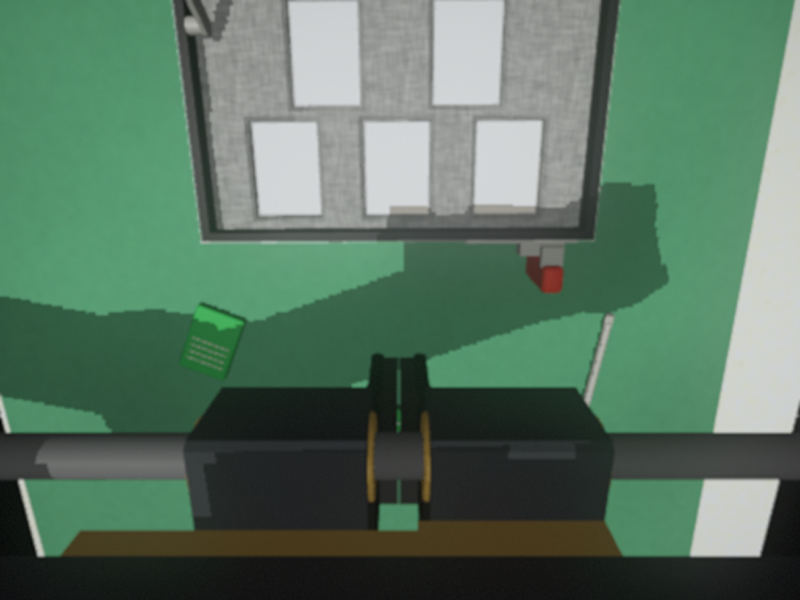

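View pics/w6b.png

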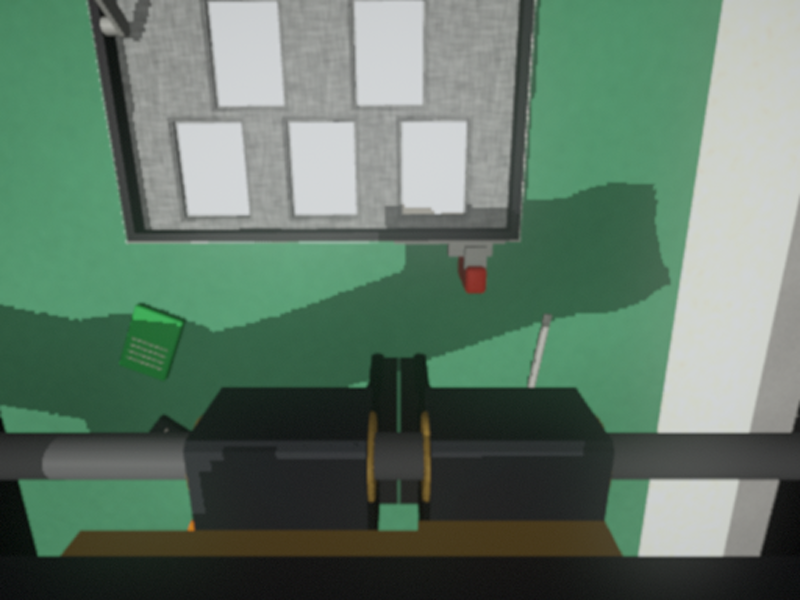

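```bash
python3 - <<'E'
from h import *
import pickle
c1,c2=pickle.load(open("tray.pkl","rb"));k=.64
A={0:[(475,120),(543,120),(540,211),(475,211)],1:[(363,122),(428,122),(430,214),(366,215)],2:[(252,122),(317,122),(322,215),(258,216)]}
B={0:[(401,122),(467,122),(465,213),(402,213)],1:[(288,122),(353,122),(357,214),(293,215)],2:[(177,122),(242,122),(249,215),(188,216)]}
for p in A:
    a=np.mean(A[p],0)*k;b=np.mean(B[p],0)*k
    X=tri([(c1,*a),(c2,*b)]); Y1=plane(c1,*a,41);Y2=plane(c2,*b,41)
    f=lambda X:[round(v,1) for v in ((X-C0)@ex,(X-C0)@ey,X[2])]
    print(p,"tri",f(X),"pl",f(Y1),f(Y2), "size",[np.linalg.norm(plane(c1,*np.array(A[p][i])*k,41)-plane(c1,*np.array(A[p][j])*k,41)).round(1) for i,j in((0,1),(1,2))])
for n,a,b in((3,(467,106),(390,106)),(4,(325,105),(249,106))): 
    print(n,"front edge mid",f(plane(c1,*np.array(a)*k,41)),f(plane(c2,*np.array(b)*k,41)))
# tray outline rows: case front corners at z=62
for uv in((594,240),(203,241)): print("corner",f(plane(c1,*np.array(uv)*k,62)))
# wrist-camera offset in tool axes (x,y) for pixel (256,110) at z=9, TCP z=260
P=plane(c1,256,110,9)-W(-120,0,260); print("offs",P@ex,P@ey)
S=arm.get_state()["joints"]
for x,y in((-60,-76),(-60,0),(-60,76),(12,-48)):
  for yw in(CY,CY+np.pi):
    q=arm.inverse_kinematics(W(x,y,68),down(yw)); print(x,y,round(yw,1),None if q is None else np.round(q,2))
T=vision.capture("top");Sd=vision.capture("side")
for col in HSV:
    a=[b for b in blobs(T,col,80) if 260<b[0]<370 and 180<b[1]<250]
    for b in a:
        for e in blobs(Sd,col,100):
            X=tri([(T,*b[:2]),(Sd,*e[:2])])
            if np.linalg.norm(X[:2]-plane(T,*b[:2],9)[:2])<15: print(col,X.round(1),np.round(platepose(T,b),2))
E
```

```text
0 tri [np.float64(-60.9), np.float64(-71.7), np.float64(45.3)] pl [np.float64(-60.7), np.float64(-72.5), np.float64(41.0)] [np.float64(-61.6), np.float64(-71.9), np.float64(41.0)] size [np.float64(44.6), np.float64(59.7)]
1 tri [np.float64(-62.1), np.float64(2.5), np.float64(43.4)] pl [np.float64(-62.5), np.float64(2.5), np.float64(41.0)] [np.float64(-62.1), np.float64(2.8), np.float64(41.0)] size [np.float64(42.7), np.float64(60.5)]
2 tri [np.float64(-62.6), np.float64(76.5), np.float64(40.0)] pl [np.float64(-62.7), np.float64(76.3), np.float64(41.0)] [np.float64(-62.4), np.float64(76.1), np.float64(41.0)] size [np.float64(42.7), np.float64(61.1)]
3 front edge mid [np.float64(-23.0), np.float64(-43.3), np.float64(41.0)] [np.float64(-22.6), np.float64(-42.7), np.float64(41.0)]
4 front edge mid [np.float64(-22.3), np.float64(49.1), np.float64(41.0)] [np.float64(-22.6), np.float64(49.1), np.float64(41.0)]
corner [np.float64(-107.4), np.float64(-127.9), np.float64(62.0)]
corner [np.float64(-107.7), np.float64(130.8), np.float64(62.0)]
offs 52.67938036015278 0.21371179752541009
-60 -76 1.6 [ 0.17  0.7  -0.49  1.65  0.4   0.89 -0.49]
-60 -76 4.7 [ 0.5   0.94 -1.1   1.63  0.91  1.16  2.29]
-60 0 1.6 [ 0.18  0.6  -0.5   1.84  0.39  0.8  -0.53]
-60 0 4.7 [ 0.56  0.86 -1.12  1.82  0.89  1.07  2.21]
-60 76 1.6 [ 0.19  0.51 -0.52  2.02  0.38  0.71 -0.58]
-60 76 4.7 [ 0.6   0.77 -1.14  2.    0.87  0.97  2.14]
12 -48 1.6 [ 0.07  0.68 -0.5   1.69  0.4   0.87 -0.62]
12 -48 4.7 [ 0.4   0.93 -1.11  1.67  0.91  1.14  2.16]
red [ 471.  -366.7   -1.2] [ 471.58 -363.98   -0.83   54.72   40.43]
orange [ 469.9 -276.8   -0.9] [ 4.6952e+02 -2.7538e+02 -4.2000e-01  5.7690e+01  3.8890e+01]
yellow [ 619.6 -337.8   -2.7] [ 618.4  -336.04    0.74   54.56   39.71]
```

```bash
cat >> h.py <<'E'
PK={0:(-61.5,-72.0),1:(-62.3,2.4),2:(-62.5,76.2),3:(9,-43),4:(9,49)}
def topfind(col):
    T=vision.capture("top"); r=[]
    for b in blobs(T,col,70):
        P=platepose(T,b)
        if 40<P[3]<75 and 28<P[4]<52 and P[1]<10: r.append(P)
    return r
def feasible(pts):
    best=None
    for ps,yw in pts:
        q=[arm.inverse_kinematics(p,down(yw)) for p in ps]
        if all(v is not None for v in q):
            s=max(abs(v[6]) for v in q)
            if best is None or s<best[0]: best=(s,yw)
    return best and best[1]
def look(col,x,y,a):
    "wrist look; returns refined pose and yaw"
    def pts(yw):
        tx=np.array([np.cos(yw),np.sin(yw)]); return [np.array([*(np.array([x,y])-53*tx),260.]),np.array([x,y,24.])],yw
    yw=feasible([pts(a),pts(a+np.pi),pts(a-np.pi)]); (p,_),_=pts(yw)
    arm.move_to(p,down(yw)); c=vision.capture("wrist"); best=None
    m=c["pixels"].copy(); m[235:]=(0,255,0); c["pixels"]=m
    for b in blobs(c,col,500):
        P=platepose(c,b)
        if np.hypot(P[0]-x,P[1]-y)<45 and abs(P[3]-58)<7 and abs(P[4]-40)<7 and (best is None or abs(P[3]-58)<abs(best[3]-58)): best=P
    if best is None:
        for b in blobs(c,col,200): print("  cand",np.round(b[:3]),np.round(platepose(c,b),2))
        save(c,"look_"+col); return None
    d=(best[2]-yw+np.pi/2)%np.pi-np.pi/2
    print(col,"wrist",np.round(best,2),"yaw",round(yw,2)); return best[0],best[1],yw+d
def pick(col,x,y,yw):
    arm.command_gripper(0.65,20)
    arm.move_to([x,y,110],down(yw))
    arm.movel([x,y,45],max_speed=150,force_limit=8)
    h=arm.movel([x,y,23.5],max_speed=50,force_limit=8); s=st(); print("down",h,s["eef_pos"],s["contact_force"])
    arm.command_gripper(0,20); s=st(); print("grip",s["finger_gap"]*87,s["grasp_force"])
    z=s["eef_pos"][2]
    arm.movel([x,y,130],max_speed=150); s=st(); print("up",s["finger_gap"]*87,s["grasp_force"],s["clock"])
    return 40-7<s["finger_gap"]*87<47
def place(pk,yw=CY):
    x,y=PK[pk]
    arm.move_to(W(x,y,180),down(yw)); s=st(); print("hover",s["finger_gap"]*87,s["eef_pos"])
    arm.movel(W(x,y,85),max_speed=150,force_limit=10)
    h=arm.movel(W(x,y,67.5),max_speed=40,force_limit=8); s=st(); print("place",h,s["eef_pos"],s["contact_force"],s["finger_gap"]*87)
    arm.command_gripper(0.6); arm.movel(W(x,y,110),max_speed=150)
def press(pk,yw=CY):
    x,y=PK[pk]; arm.command_gripper(0)
    r=[]
    for d in (-15,15,0):
        arm.movel(W(x+d,y,78),max_speed=120); h=arm.movel(W(x+d,y,64),max_speed=30,force_limit=12); s=st(); r.append((h,s["eef_pos"][2],s["contact_force"][2]))
    arm.movel(W(x,y,180),max_speed=200); print("press",r,st()["clock"])
E
python3 - <<'E'
from h import *
col,pk="orange",1
r=topfind(col); print(np.round(r,2)); P=look(col,*r[0][:3])
if P and pick(col,*P):
    place(pk); press(pk)
    save(vision.capture("wrist"),"w7")
E
```

```text
[[ 4.6952e+02 -2.7538e+02 -4.2000e-01  5.7690e+01  3.8890e+01]]
orange wrist [ 4.6711e+02 -2.7871e+02 -4.2000e-01  5.7260e+01  3.9430e+01] yaw 2.72
down False [467.05, -278.58, 23.26] [-0.78, 0.42, 0.67]
grip 39.15 20.0
up 40.02 20.0 46.61
hover 39.15 [594.41, 64.85, 179.25]
place False [594.56, 66.3, 67.34] [-0.2, 0.25, -0.99] 39.15
press [(True, 69.44, 6.14), (True, 69.48, 5.14), (True, 69.47, 7.29)] 54.49
```

```bash
python3 - <<'E'
from h import *
for col,pk in (("yellow",0),("red",2)):
    r=topfind(col); print(col,np.round(r,2)); P=look(col,*r[0][:3])
    if not(P and pick(col,*P)): print("FAIL");break
    place(pk); press(pk)
save(vision.capture("wrist"),"w8")
print(np.round(topfind("black"),2))
E
```

```text
yellow [[ 618.4  -336.04    0.74   54.56   39.71]]
yellow wrist [ 616.08 -339.83    0.71   57.9    40.06] yaw 0.74
down False [616.03, -339.72, 23.17] [-0.29, 0.16, -0.71]
grip 39.15 20.0
up 39.15 20.0 60.58
hover 40.02 [669.36, 62.98, 179.5]
place False [668.95, 65.95, 67.32] [0.45, 0.2, 0.37] 39.15
press [(True, 69.48, 5.86), (True, 69.5, 4.75), (True, 69.53, 4.83)] 68.53
red [[ 470.82 -364.08   -0.88   57.1    38.94]]
red wrist [ 468.51 -367.92   -0.89   54.52   36.36] yaw 2.26
down False [468.49, -367.78, 23.27] [-0.24, 0.19, -0.07]
grip 40.02 20.0
up 40.02 20.0 74.77
hover 39.15 [520.92, 66.07, 179.54]
place False [520.75, 67.27, 67.33] [-0.32, 0.41, -0.8] 40.02
press [(True, 69.42, 7.29), (True, 69.43, 7.24), (True, 69.43, 6.93)] 82.79
[[ 448.86 -170.41   -0.68   58.54   39.05]]
```

View pics/w8.png

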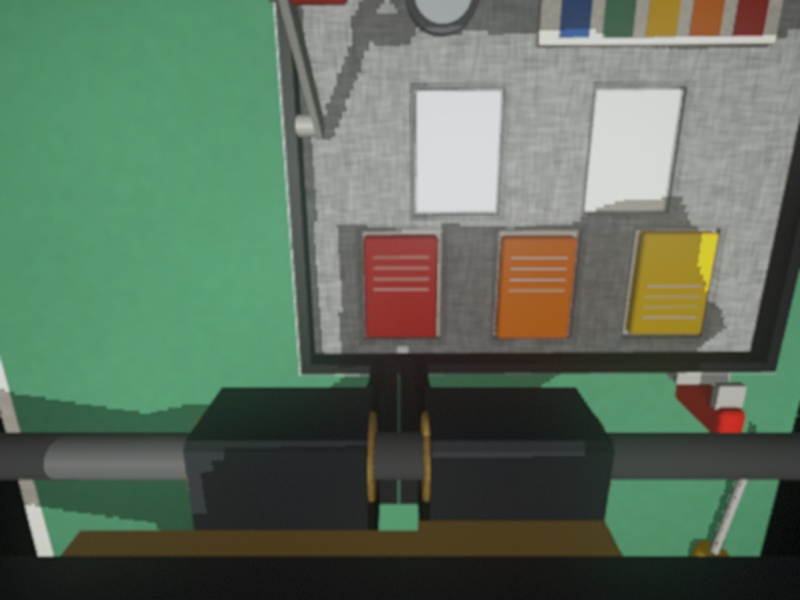

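The picture shows red, orange and yellow seated in the front pockets. The rear -y pocket, at (633,150), is free for black.

```bash
python3 - <<'E'
from h import *
c=vision.capture("wrist")
X=np.mean([plane(c,u*.64,v*.64,41) for u,v in((594,88),(684,88),(667,212),(586,212))],0); p=(round((X-C0)@ex,1),round((X-C0)@ey,1)); print("p3",p)
if abs(p[0]-9)<4 and abs(p[1]+43)<4: PK[3]=p
col="black"
r=topfind(col); print(np.round(r,2)); P=look(col,*r[0][:3])
if P and pick(col,*P):
    for z in (180,67.5):
        q=arm.inverse_kinematics(W(*PK[3],z),down(CY+np.pi)); print(q is not None and np.round(q,2))
E
```

```text
p3 (np.float64(8.4), np.float64(-42.0))
[[ 448.99 -169.95   -0.7    58.81   38.99]]
black wrist [ 446.22 -174.37   -0.69   55.53   38.41] yaw 2.44
down False [446.15, -174.23, 23.29] [-0.11, 0.8, -0.34]
grip 39.15 20.0
up 39.15 20.0 88.66
[ 0.44  0.79 -1.17  1.61  0.76  1.26  2.26]
[ 0.4   0.9  -1.07  1.69  0.88  1.11  2.18]
```

```bash
python3 - <<'E'
from h import *
PK[3]=(8.4,-42.2); o=CY+np.pi; x,y=PK[3]
arm.move_to(W(-140,y,200),down(o)); print(st(), np.round(arm.get_state()["joints"],2))
print(arm.movel(W(x,y,110),max_speed=120,force_limit=8),st())
h=arm.movel(W(x,y,85),max_speed=100,force_limit=8)
h=arm.movel(W(x,y,67.5),max_speed=40,force_limit=8); print(h,st())
arm.command_gripper(0.6); arm.movel(W(x,y,95),max_speed=100)
arm.command_gripper(0); r=[]
for d in (-15,12,0):
    arm.movel(W(x+d,y,78),max_speed=120); h=arm.movel(W(x+d,y,64),max_speed=30,force_limit=12); s=st(); r.append((h,s["eef_pos"][2]))
print(r); arm.movel(W(x,y,110)); arm.movel(W(-140,y,220)); print(st())
arm.move_to(W(-105,20,240),down(CY)); c=vision.capture("wrist"); save(c,"w9"); print("K",redknuckle(),st())
arm.move_to([420,-350,300],down(CY)); print(st()); save(vision.capture("side"),"s9",(170,50,350,210)); print("K",redknuckle())
E
```

```text
{'clock': 90.12, 'eef_pos': [637.49, -12.68, 199.17], 'contact_force': [-0.26, -0.19, -0.13], 'finger_gap': 0.45, 'grasp_force': 20.0} [ 0.7   0.75 -1.18  1.63  0.72  1.27  2.5 ]
False {'clock': 91.72, 'eef_pos': [640.76, 135.41, 110.3], 'contact_force': [-0.24, -0.94, -0.14], 'finger_gap': 0.45, 'grasp_force': 20.0}
False {'clock': 92.7, 'eef_pos': [640.29, 136.28, 67.39], 'contact_force': [-0.01, 0.32, -0.36], 'finger_gap': 0.45, 'grasp_force': 20.0}
[(True, 69.51), (True, 69.5), (True, 69.51)]
{'clock': 98.7, 'eef_pos': [637.56, -11.17, 219.52], 'contact_force': [0.07, 0.04, -0.52], 'finger_gap': -0.0, 'grasp_force': 0.0}
[array([189.5, 225.7,  14.5])]
[array([204.6, 149.8,  18.5])]
K [ 67.5 102.3 125. ] {'clock': 101.26, 'eef_pos': [576.33, 23.82, 239.86], 'contact_force': [0.07, -0.53, -0.91], 'finger_gap': 0.01, 'grasp_force': 0.0}
{'clock': 102.78, 'eef_pos': [420.95, -348.64, 299.91], 'contact_force': [-0.2, 0.16, 0.25], 'finger_gap': 0.01, 'grasp_force': 0.0}
[array([189.5, 225.7,  14.5])]
[]
K None
```

View pics/s9.png

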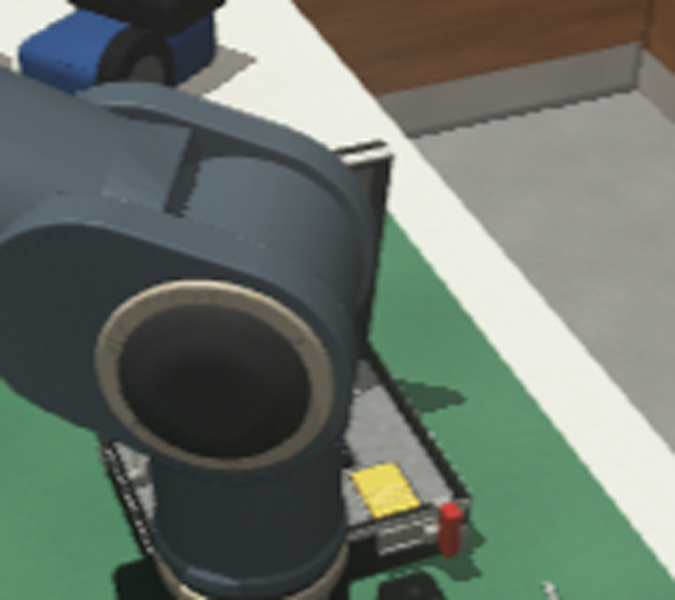

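View pics/w9.png

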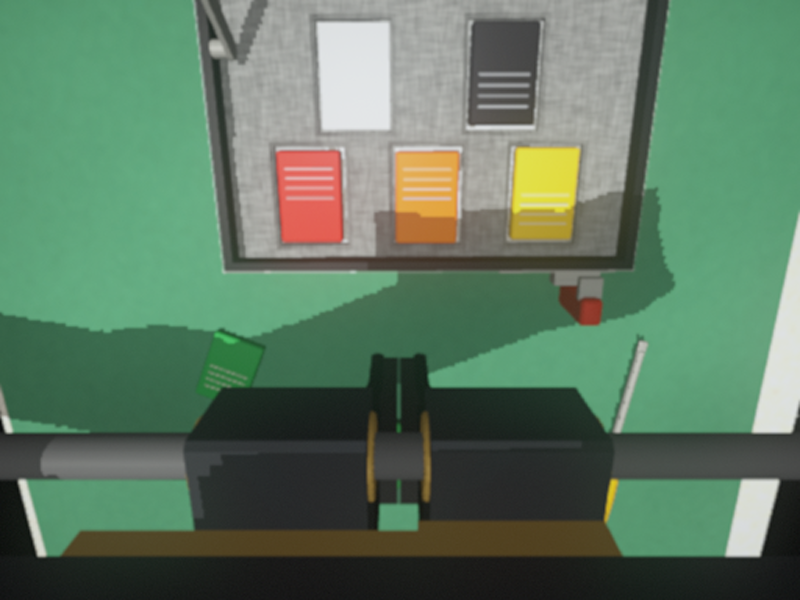

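All four plates sit in pockets: black (505,75), red (310,195), orange (427,195) and yellow (545,193). A last check for a hidden blue plate, then I hand in.

```bash
python3 - <<'E'
from h import *
HSV["blue"]=((95,90,40),(130,255,255))
T=vision.capture("top"); save(T,"t9"); n=0
for src,c in (("now",T),("start",dict(T,pixels=cv2.resize(cv2.imread("pics/top0.png")[:,:,::-1],(512,384))))):
    for b in blobs(c,"blue",40): print(src,np.round(b[:3]),np.round(platepose(c,b),1))
E
```

```text
now [ 10. 193. 757.] [6.622e+02 9.035e+02 5.000e-01 1.844e+02 1.327e+02]
now [131. 231. 252.] [ 4.858e+02  4.332e+02 -4.000e-01  8.150e+01  4.870e+01]
start [ 10. 194. 742.] [6.490e+02 8.995e+02 5.000e-01 1.542e+02 1.325e+02]
start [131. 231. 254.] [ 4.855e+02  4.333e+02 -4.000e-01  8.230e+01  4.870e+01]
```

View pics/t9.png

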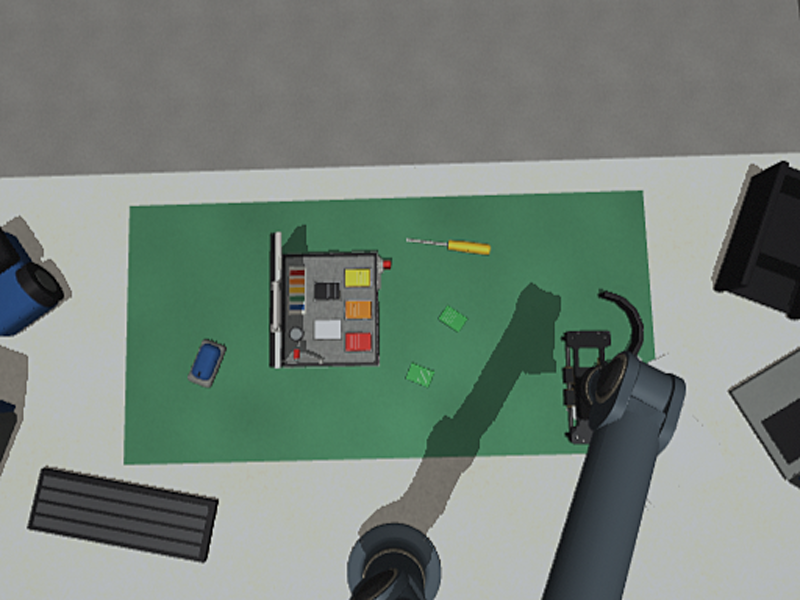

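The lid is up, four plates are in the tray, and the mouse (207,362), screwdriver (450,245) and wheel arch haven't moved. No blue plate is in view, so I'm handing in.

```bash
python3 -c "
from h import *
print(arm.close_job(), st())"
```

```text
the job is handed in; nothing more can be done
the job is handed in; nothing more can be done
```

I handed the job in at about 103 s of the 210 s allowed: the catch is fully open, the lid is held up by the locked stay, and the four plates found (black, yellow, orange, red; no blue in view) are pressed level in their own pockets; the hand-in call returned no verdict.

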